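# Set the bench fume extraction to half and start the fan

## Robot

A 6-joint arm with a two-finger parallel gripper is mounted at the origin on the work surface. World frame = base frame: x ahead of the robot, y to its left, z up, the work surface at z = 0. Lengths are in m, angles in rad, forces in N, time in s.
With the tool pointing down it reaches from about 0.375 to 0.9 m from the base axis. Payload 3.1 kg.
Tool frame: the origin (TCP) lies midway between the tips of the shut fingers; the grasp point (between the pads) lies 19 mm behind it; x points along the fingers, z is the direction in which the jaws open and shut, and the axes are right-handed (so a half turn about x gives the same grasp; the last joint's range is limited). The gripper opens to 87 mm and grips with 3 to 60 N. Pads are 19 mm wide; open, the fingers measure 117 mm over their backs; the gripper's body (75 mm by 190 mm) begins 51 mm behind the grasp point.
Start: joints at [1.038, 0.527, 1.433, -0, 1.181, -0.178], TCP at [0.217, 0.586, 0.223] pointing down, gripper open.
Joint ranges: [-3.08, 3.08], [-0.75, 2.2], [0.22, 2.44], [-1.43, 4.57], [0, 2.65], [-2.85, 2.85]. Speed limits (rad/s): [2.79, 2.79, 3.14, 3.14, 3.14, 3.14].

## Interface

Orientations are given as a unit quaternion [x, y, z, w].
In Python, from rig import readout, imaging, robot gives the robot as it stands. The module is installed in compiled form; this text tells all that it offers.
- The arm moves only by the tool play_rows, never from a script. Its argument "rows" is text: rows parted by semicolons, each of 7 numbers parted by spaces: the turn, a rotation vector about the tool's x, y, z in rad, then the shift along the tool's x, y, z in mm, then the closure, from 0 (fully open) to 1 (shut). In form: ax ay az tx ty tz gripper; .... A call has 1 to 8 rows; each row shifts and turns the commanded pose from where the row before left it, along the tool's axes as they then stand; what a row does not reach is not made up. A row lasts 1/12 s, in which the tool goes at most 41.7 mm and 7.16 degrees, less where a joint would pass 70% of its speed; a pose out of reach is approached as far as the arm can. A call with a gripper value outside its range is refused whole. The fingers move at their own pace and stop on an object; "squeeze" is the grip in N (left out, the last holds). Time passes only in rows, so rows that do not move let the fingers close. It gives the time, the measured TCP pose, the force and the opening at its end, in the units of the state.
- readout.get_obs(): the state, without advancing time (a new reading comes with each control period).
- imaging.camera(name): name is "scene" or "side" or "wrist"; returns the picture (420x560x3 uint8, blue, green, red); there is no depth.
- imaging.camera_info(name): a dict with "K" (3x3 intrinsics, pixels), "world_to_cam" (4x4, takes a point from world to camera coordinates). Camera axes: x right, y down, z forward; pixel columns grow to the right and rows downward; lengths in m; the calibration is good to about 2 mm. A picture is of the moment at which its call begins: read the wrist's pose just before it. camera_info takes no time and is no camera call; for the wrist camera it gives the pose at the moment of the call.
- robot.hand_in(): hands the job in, once; it reports no verdict.
The state is a dict: "time": time; "q": joint angles; "joint_velocities": joint speeds; "joint_torque": joint torques, N m; "position": TCP position; "tool_rot": TCP orientation; "ft_force": force on the tool from outside, world axes, zero at the start; "moment": the same for the moment, N m; "grip_width": finger opening in m.
Only numpy, scipy, OpenCV 4.12 (cv2) and the standard library are available. Lean on these libraries where they do the work, as an engineer would, in place of code of your own. Each camera call takes 0.05 s, during which the arm holds its last target. There are 200 camera calls.

## Task

Get the bench's fume extraction running at half draught: gently push the damper lever's upright tab round its scale until it lines up with the long middle mark and leave it there, then press the small flat start button on the fan's switch box right down and let it come back up. Only start the fan once the lever is on the mark, don't press the mushroom-headed stop button, and leave everything else on the bench where it is.

Things in the scene. Friction and masses are not known exactly. Their poses are not given: they have to be found in the camera images.
- port: Extraction port: round sheet-metal duct inlet with an iris damper, fixed on the bench. Origin on its vertical axis at bench level; z up; its -x axis points to the long middle scale mark. Flange 118 mm radius x 6 high, iris housing 100 radius up to 48 high, open bell mouth with a wire guard above it, 76 radius, up to 86 high.
- damper (a joint): Angle of the iris ring and its lever about the port's vertical axis, rad, growing counter-clockwise seen from above: 0 shut end, 1.8 open end (hard stops). Scale marks every 0.3; the long middle mark is at 0.9. Starts between 0 and 0.5. Steady friction, about 3 to 4 N at the tab; it stays where it is left.
- tab_top (a point): Middle of the top edge of the lever's upright tab, 92 mm above the bench, 154 from the port's axis. The tab is a flat blade in the radial plane that points at the scale: 28 long radially (radius 140 to 168), 6 thick, black from 52 to 92 above the bench. Under it a flat bar 16 wide, 32 to 36 above the bench, runs in below the scale plate.
- mid_mark (a point): Outer end of the long middle mark: black radial line 31 x 6.5 mm (the other marks 11 to 16 x 2.5), ending at radius 137 on the white scale plate, a ring sector of radius 100 to 137 (58 degrees either side of this mark), top face 51 above the bench. The lever is on the mark when the tab's blade is in line with it.
- switchbox: Fan switch box fixed on the bench: grey, 85 (its x) x 150 (its y) x 60 high, two black buttons on its top. Origin under its middle, z up.
- start_top (a point): Centre of the top of the START button: small flat round button, 29 diameter, standing 10 proud of its metal collar (45 diameter, 12 high on the box); top 82 above the bench when released. On the box's +y half, 36 from the middle.
- start (a joint): START button travel, m: 0 released, 0.006 fully down. Spring, about 1.5 N to start it and 5 N at the bottom.
- stop_top (a point): Centre of the top of the STOP button: larger domed mushroom head, 40 diameter, top 90 above the bench. On the box's -y half, 36 from the middle.
- stop (a joint): STOP button travel, m: 0 released, 0.006 fully down.
- socket: Bystander: open wire-rope socket (fork-ended casting, white primer), 258 long x 82 wide x 72 high, lying on a plank; origin on its underside near its middle (mm).
- shackle: Bystander: steel bow shackle lying flat, 116 x 88 x 26; origin on its underside near its middle (mm).
- thimble: Bystander: aluminium teardrop rope thimble lying flat, 111 x 72 x 14, near the switch box on the robot's side; origin on its underside near its middle (mm).
- ferrule_a: Bystander: upright aluminium swage sleeve (short tube), 42 diameter x 52 high, beside the port on its +y side; origin on its underside near its middle (mm).
- ferrule_b: Bystander: same kind of sleeve, 42 diameter x 52 high, beside the port on its -y side; origin on its underside near its middle (mm).
- tin: Bystander: round steel tin with paper label, 90 diameter x 90 high, behind a corner of the switch box; origin on its underside near its middle (mm).
- hammer: Bystander: hammer, about 280 long, lying; origin on its underside near its middle (mm).
Not all that is in view belongs to the job. There is more than one size of the switchbox; the job needs the largest.

How it is judged:
On the way, in this order (a step that is already met when the one before it is completed fails the run):
1. the damper lever stands still on the long middle mark (value of joint damper between 0.85 and 0.95 rad and velocity of joint damper between -0.05 and 0.05 rad/s), for 0.3 s.
2. the start button is pressed down with the lever on the mark (value of joint damper between 0.85 and 0.95 rad and value of joint start above 0.0045 m), for 0.05 s.
At the end, for the whole second after the job is handed in: The damper lever rests within 0.05 rad (about 8 mm at the tab) of the long middle mark, the start button has been pressed (at least 4.5 of its 6 mm) after the lever was set and is up again, and the stop button is up (all of step 1 and value of joint each of start, stop below 0.001 m); the robot touches nothing.
It fails at once if the damper or its lever is forced or squeezed by the fingers with more than 30 N (contact force between the fingers and port above 30 N).
It fails at once if the start button is pressed while the lever is off the long middle mark (value of joint start above 0.003 m and not (value of joint damper between 0.85 and 0.95 rad)).
It fails at once if the stop button is pressed (value of joint stop above 0.003 m).
It fails at once if another thing on the bench is shifted by more than 20 mm, knocked over or lifted (distance of any of socket, shackle, thimble, ferrule_a, ferrule_b, tin, hammer from where it was at the start of the episode above 0.02 m or angle between any of ferrule_a, ferrule_b, tin's own z axis and vertical above 0.35 rad).
It also fails if it takes over 58 s, if anything falls off the work surface, if the arm or the gripper's body presses on something with over 40 N, if the wrist force passes 120 N, or if a joint passes its speed limit or range.

## Working session

There is one attempt and no reset: what is moved stays moved. The work goes in short steps, Python scripts to look and compute and a tool call to move; the robot and the scene stay as the last step left them, time stands still between calls to the robot, and variables do not carry over. Pictures are saved under pics/ and viewed, about 8 in all and at most 12, crops included, and the job is handed in when it is done.

Besides the shell and the picture viewer there is one more tool, called after "Request:" as name(argument=value, ...), one argument or row to a line, values as JSON. play_rows: Moves the arm, as the interface text tells. Its arguments: {"type":"object","properties":{"rows":{"type":"string"},"squeeze":{"type":"number"}},"required":["rows"]}

```bash
mkdir -p pics; cat > h.py <<'E'
import numpy as np, cv2
from rig import readout, imaging, robot
from scipy.spatial.transform import Rotation as R
def cam(n):
    i=imaging.camera_info(n); return np.array(i["K"]),np.array(i["world_to_cam"])
def ray(n,px,z,kt=None):
    K,T=kt or cam(n); d=T[:3,:3].T@np.linalg.inv(K)@[px[0],px[1],1]; o=-T[:3,:3].T@T[:3,3]
    return o+d*(z-o[2])/d[2]
def proj(n,p,kt=None):
    K,T=kt or cam(n); c=K@(T[:3,:3]@np.array(p)+T[:3,3]); return c[:2]/c[2]
E
python3 - <<'E'
from h import *
o=readout.get_obs(); print(o)
ims=[]
for n in ("scene","side"):
    im=imaging.camera(n); cv2.imwrite(f"pics/{n}0.png",im)
    K,T=cam(n); print(n,K.round(1).tolist(),(-T[:3,:3].T@T[:3,3]).round(3),T[2,:3].round(3))
    cv2.imwrite(f"pics/{n}0v.png",cv2.resize(im,(800,600),interpolation=cv2.INTER_CUBIC))
E
```

```text
{'time': 0.0, 'q': array([ 1.03751216e+00,  5.28457351e-01,  1.43389789e+00, -4.09770943e-05,
        1.18137827e+00, -1.78504578e-01]), 'joint_velocities': array([-0.00123677,  0.00113147, -0.00134443, -0.00055081, -0.00043039,
       -0.00155178]), 'joint_torque': array([ 1.26564151e-03, -4.40049613e+01, -1.76590276e+01,  6.30921288e-02,
        5.83816285e-02, -1.85682702e-04]), 'position': array([0.21672505, 0.58544542, 0.22157845]), 'tool_rot': array([-0.40425502,  0.58106339,  0.40360028,  0.57969822]), 'ft_force': array([-0.22680575, -0.08059916,  0.50591826]), 'moment': array([0.00660123, 0.01562727, 0.0015928 ]), 'grip_width': 0.08702475824226928}
scene [[536.9, 0.0, 276.5], [0.0, 536.9, 211.3], [0.0, 0.0, 1.0]] [1.237 0.847 1.058] [-0.458 -0.588 -0.667]
side [[389.1, 0.0, 278.4], [0.0, 389.1, 209.0], [0.0, 0.0, 1.0]] [ 0.167 -0.79   0.75 ] [ 0.335  0.717 -0.611]
```

View pics/scene0v.png

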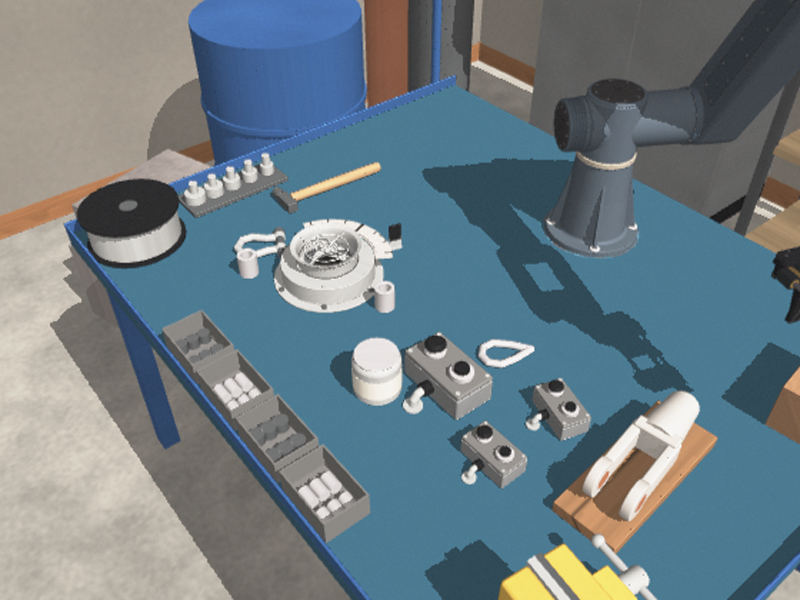

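View pics/side0v.png

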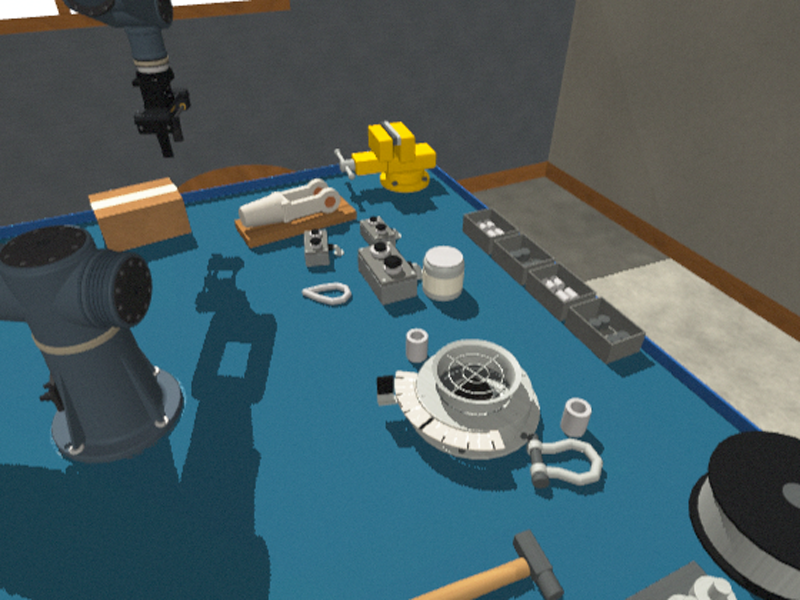

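The scene view shows the port at about (328,262), with the black tab at (395,232). The large switch box is at (448,373), with the mushroom stop head at (435,345) and the flat start button at (461,371). In the side view the tab is at (386,388) and the large box at (390,270).

```bash
python3 - <<'E'
from h import *
a=cv2.imread("pics/scene0.png"); b=cv2.imread("pics/side0.png")
# crops (x0,y0,w,h) native
C=[(a,185,145,100,75),(a,275,225,80,60),(b,255,230,133,100),(b,240,160,93,70)]
t=[cv2.resize(i[y:y+h,x:x+w],(400,300),interpolation=cv2.INTER_CUBIC) for i,x,y,w,h in C]
cv2.imwrite("pics/m.png",np.vstack([np.hstack(t[:2]),np.hstack(t[2:])]))
E
```

```text
(no output)
```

View pics/m.png

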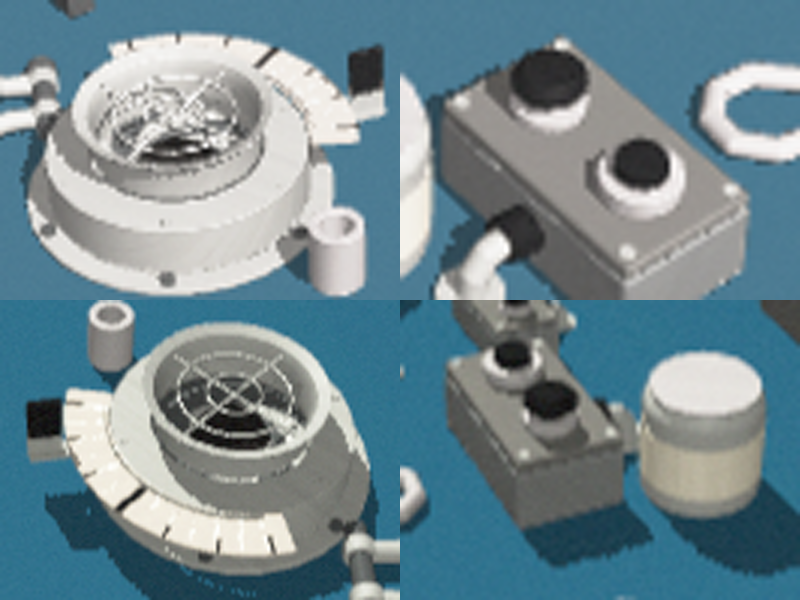

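The crops show the lever tab at the start end of the scale. The long mark is at scene native (255,157) to (249.5,161.5) and side native (294.6,299.5). The small start button is at scene native (323,257.6) and side native (266,172.6).

```bash
python3 - <<'E'
from h import *
def show(l,n,px,z): p=ray(n,px,z); print(l,n,p.round(4)); return p
show("tab","scene",(185+366/4,145+50/4),.092); show("tab","side",(255+45/3.008,230+101/3),.092)
show("markout","scene",(255.,157.),.051); show("markout","side",(294.6,299.5),.051)
show("markin","scene",(249.4,161.6),.051); show("markin","side",(302.6,294),.051)
show("start","scene",(323.3,257.3),.082); show("start","side",(266.,172.4),.082)
show("stop","scene",(304.8,240),.085); show("stop","side",(275.,182),.085)
# bell rim ellipse: outer edge clicks
for n,pts in (("scene",[(72,92),(95,62),(165,47),(240,65),(270,95)]),("side",[(150,85),(165,55),(215,25),(300,35),(330,75),(325,115)])):
    P=[]
    for x,y in pts:
        q=(185+x/4,145+y/4) if n=="scene" else (255+x/3.008,230+y/3)
        P.append(ray(n,q,.086)[:2])
    P=np.array(P); A=np.c_[2*P,np.ones(len(P))]; s=np.linalg.lstsq(A,(P**2).sum(1),rcond=None)[0]
    print(n,"centre",s[:2].round(4),"r",np.sqrt(s[2]+s[:2]@s[:2]).round(4))
# white collar / dark button blobs
for n in("scene","side"):
    im=cv2.imread(f"pics/{n}0.png"); g=im.max(2)
    m=(g<60).astype(np.uint8); c,l,s,ce=cv2.connectedComponentsWithStats(m)
    for i in range(1,c):
        if 25<s[i,4]<400: print(n,s[i].tolist(),ce[i].round(1),ray(n,ce[i],.082)[:2].round(3))
print(imaging.camera_info("wrist"))
E
```

```text
tab scene [ 0.4218 -0.1973  0.092 ]
tab side [ 0.4217 -0.1997  0.092 ]
markout scene [ 0.4385 -0.2868  0.051 ]
markout side [ 0.4425 -0.2886  0.051 ]
markin scene [ 0.4667 -0.2783  0.051 ]
markin side [ 0.4663 -0.2822  0.051 ]
start scene [0.5834 0.1938 0.082 ]
start side [0.5782 0.1834 0.082 ]
stop scene [0.5815 0.1209 0.085 ]
stop side [0.5796 0.1172 0.085 ]
scene centre [ 0.5762 -0.2422] r 0.0762
side centre [ 0.5777 -0.2404] r 0.0714
scene [388, 71, 11, 34, 277] [392.7  87.3] [-0.186 -0.28 ]
scene [497, 137, 26, 19, 169] [510.2 147.1] [-0.187  0.21 ]
scene [61, 153, 69, 34, 271] [ 99.9 177.1] [ 0.878 -0.461]
scene [272, 157, 8, 11, 70] [275.7 162.1] [ 0.43  -0.191]
scene [540, 173, 20, 29, 368] [550.3 185.9] [-0.108  0.393]
scene [550, 201, 10, 25, 148] [555.8 214.8] [-0.007  0.47 ]
scene [297, 235, 15, 11, 126] [304.1 240. ] [0.581 0.118]
scene [318, 253, 11, 9, 80] [322.9 257.2] [0.584 0.193]
scene [292, 266, 12, 11, 68] [298.3 270.6] [0.66  0.189]
scene [384, 266, 10, 8, 58] [388.4 269.6] [0.488 0.323]
scene [396, 282, 7, 6, 33] [399.  284.2] [0.503 0.37 ]
scene [377, 286, 8, 
[... 491 characters left out ...]
, 273, 26, 7, 93] [331.4 276.4] [ 0.537 -0.287]
side [45, 274, 15, 40, 149] [ 51.9 295.4] [-0.044 -0.079]
side [120, 278, 8, 18, 38] [124.3 287.1] [ 0.102 -0.12 ]
side [359, 377, 10, 15, 40] [362.8 384.5] [ 0.454 -0.531]
side [371, 396, 7, 15, 29] [373.2 402.9] [ 0.452 -0.565]
{'K': array([[294.16587797,   0.        , 280.24760401],
       [  0.        , 294.16587797, 211.63372112],
       [  0.        ,   0.        ,   1.        ]]), 'world_to_cam': array([[ 0.34740154,  0.93771442, -0.00195685, -0.62457849],
       [ 0.90463181, -0.3345943 ,  0.26398473, -0.03186193],
       [ 0.24688754, -0.09347893, -0.96452487,  0.39013777],
       [ 0.        ,  0.        ,  0.        ,  1.        ]])}
```

```bash
cat >> h.py <<'E'
def plan(tgt,jaw=None):
    """print shift (mm) in present tool axes and yaw about tool x (rad, deg) to make tool z point along world heading `jaw` (rad)"""
    o=readout.get_obs(); r=R.from_quat(o["tool_rot"]); m=r.as_matrix()
    d=np.array(tgt)-o["position"]
    print("t",round(o["time"],2),"pos",o["position"].round(4),"xdown",m[:,0].round(3),"jaw deg",np.degrees(np.arctan2(m[1,2],m[0,2])).round(1),"y",m[:,1].round(2),"F",o["ft_force"].round(2),"w",round(o["grip_width"],4))
    print("shift tool mm",(m.T@d*1000).round(1),"n rows",np.linalg.norm(d)/.0417)
    if jaw is not None:
        a=np.arctan2(m[1,2],m[0,2])-jaw; a=(a+np.pi/2)%np.pi-np.pi/2; print("ax total (tool x down)",round(a,4))
E
python3 -c "
from h import *
plan((.42,.24,.3),np.pi/2); K,T=cam('wrist'); print(-T[:3,:3].T@T[:3,3])"
```

```text
t 0.1 pos [0.2168 0.5855 0.2217] xdown [-0.001 -0.002 -1.   ] jaw deg 69.7 y [-0.94  0.35  0.  ] F [-0.22  0.59 -0.24] w 0.0875
shift tool mm [ -77.9 -310.6 -253.5] n rows 9.7941913356674
ax total (tool x down) -0.3548
[0.14948269 0.6114851  0.38348644]
```

Request:
play_rows(
  rows="-0.1183 0 0 0 0 0 1; -0.1183 0 0 0 0 0 1; -0.1183 0 0 0 0 0 1; 0 0 0 -8 -20 -34 1; 0 0 0 -8 -20 -34 1; 0 0 0 -8 -20 -34 1; 0 0 0 -8 -20 -34 1; 0 0 0 -8 -20 -34 1",
)

```text
time: 0.77
position: [0.3173, 0.4143, 0.2625]
tool_rot: [0.5, -0.5, -0.5, -0.499]
ft_force: [0.6, -0.0, -0.5]
grip_width: 0.0417
```

Request:
play_rows(
  rows="0 0 0 -8 -20 -34 1; 0 0 0 -8 -20 -34 1; 0 0 0 -8 -20 -34 1; 0 0 0 -8 -20 -34 1; 0 0 0 0 -20 -34 1; 0 0 0 0 0 0 1; 0 0 0 0 0 0 1; 0 0 0 0 0 0 1",
)

```text
time: 1.43
position: [0.4166, 0.246, 0.2941]
tool_rot: [-0.499, 0.501, 0.5, 0.5]
ft_force: [-0.3, 0.4, -0.4]
grip_width: 0.001
```

```bash
python3 - <<'E'
from h import *
plan((.38,-.15,.3),np.pi/2)
K,T=cam('wrist'); np.savez("w1.npz",K=K,T=T); im=imaging.camera('wrist'); cv2.imwrite("pics/w1.png",im)
for p in((.583,.194,.082),(.581,.119,.09)): print(proj('wrist',p,(K,T)))
E
```

```text
t 1.43 pos [0.4166 0.246  0.2941] xdown [-0.002  0.    -1.   ] jaw deg 89.9 y [-1.  0.  0.] F [-0.3   0.36 -0.4 ] w 0.001
shift tool mm [  -5.9   36.2 -396.1] n rows 9.539016597606365
ax total (tool x down) -0.001
[243.74533195 302.96660151]
[189.88461157 304.96376917]
```

View pics/w1.png

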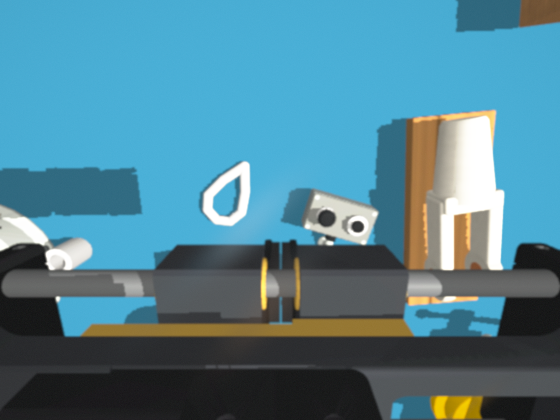

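The wrist view shows the gripper hiding rows below 245. The thimble is at (228,195) and a small box at (340,215), while the big box is hidden, so I move the arm further out.

Request:
play_rows(
  rows="0 0 0 0 -40 -10 1; 0 0 0 0 -40 -10 1; 0 0 0 0 -40 -10 1; 0 0 0 0 -40 -10 1; 0 0 0 0 -20 -10 1; 0 0 0 0 0 0 1; 0 0 0 0 0 0 1; 0 0 0 0 0 0 1",
)

```text
time: 2.15
position: [0.5953, 0.1978, 0.2938]
tool_rot: [-0.5, 0.5, 0.501, 0.499]
ft_force: [-1.3, 0.3, 0.2]
grip_width: 0.0004
```

```bash
cat > w.py <<'E'
from h import *
import sys
n=sys.argv[1]
K,T=cam('wrist'); plan((.6,-.22,.3),np.pi/2); im=imaging.camera('wrist'); cv2.imwrite(f"pics/{n}.png",im); np.savez(n+".npz",K=K,T=T)
g=im.max(2); m=(g<70).astype(np.uint8); c,l,s,ce=cv2.connectedComponentsWithStats(m)
for i in range(1,c):
    if 25<s[i,4]<2000: print(s[i].tolist(),ce[i].round(1),"z.082",ray('',ce[i],.082,(K,T))[:2].round(4),"z.051",ray('',ce[i],.051,(K,T))[:2].round(4),"z.092",ray('',ce[i],.092,(K,T))[:2].round(4))
E
python3 w.py w2
```

```text
t 2.15 pos [0.5953 0.1978 0.2938] xdown [-0.003  0.    -1.   ] jaw deg 90.1 y [-1. -0.  0.] F [-1.26  0.3   0.23] w 0.0004
shift tool mm [  -6.3   -3.7 -417.8] n rows 10.021310133312653
ax total (tool x down) 0.0024
[361, 73, 19, 21, 308] [370.2  83. ] z.082 [0.468 0.304] z.051 [0.4634 0.3128] z.092 [0.4695 0.3012]
[398, 89, 13, 13, 136] [404.1  95.1] z.082 [0.4813 0.3454] z.051 [0.4777 0.3577] z.092 [0.4824 0.3415]
[364, 111, 15, 12, 109] [370.5 116.4] z.082 [0.5055 0.3076] z.051 [0.504  0.3166] z.092 [0.506  0.3046]
[204, 161, 30, 29, 671] [218.5 174.9] z.082 [0.5769 0.1198] z.051 [0.5813 0.1133] z.092 [0.5755 0.1219]
[266, 167, 18, 18, 224] [273.9 174.4] z.082 [0.5761 0.1904] z.051 [0.5805 0.1898] z.092 [0.5747 0.1906]
[349, 203, 17, 16, 215] [357.  210.5] z.082 [0.6234 0.2996] z.051 [0.6316 0.308 ] z.092 [0.6207 0.2968]
[244, 204, 8, 7, 41] [246.6 206.8] z.082 [0.6187 0.1544] z.051 [0.6265 0.1508] z.092 [0.6161 0.1556]
[385, 205, 12, 10, 94] [390.3 209.7] z.082 [0.6221 0.3432] z.051 [0.6303 0.3552] z.092 [0.6195 0.3393]
[361, 227, 10, 4, 31] [365.1 228.2] z.082 [0.6479 0.3121] z.051 [0.6582 0.3215] z.092 [0.6446 0.309 ]
[429, 243, 131, 42, 1677] [524.8 262. ] z.082 [0.6965 0.5364] z.051 [0.7108 0.5645] z.092 [0.6919 0.5274]
[159, 297, 121, 26, 1499] [225.9 315.5] z.082 [0.782  0.1198] z.051 [0.8035 0.1133] z.092 [0.7751 0.1219]
[281, 296, 122, 27, 661] [320.  312.7] z.082 [0.777  0.2567] z.051 [0.798  0.2615] z.092 [0.7702 0.2551]
[480, 388, 80, 32, 1994] [520.6 406.9] z.082 [0.9491 0.5853] z.051 [0.9844 0.6174] z.092 [0.9378 0.5749]
```

Request:
play_rows(
  rows="0 0 0 0 -4 -41 1; 0 0 0 0 -4 -41 1; 0 0 0 0 0 -41 1; 0 0 0 0 0 -41 1; 0 0 0 0 0 -41 1; 0 0 0 0 0 -41 1; 0 0 0 0 0 -41 1; 0 0 0 0 0 -41 1",
)

```text
time: 2.87
position: [0.604, -0.1317, 0.2952]
tool_rot: [-0.501, 0.499, 0.501, 0.499]
ft_force: [1.4, 0.1, 0.1]
grip_width: 0.0005
```

Request:
play_rows(
  rows="0 0 0 0 0 -41 1; 0 0 0 0 0 -41 1; 0 0 0 0 0 -22 1; 0 0 0 0 0 0 1; 0 0 0 0 0 0 1; 0 0 0 0 0 0 1",
)

```text
time: 3.37
position: [0.6047, -0.2338, 0.2947]
tool_rot: [-0.5, 0.499, 0.501, 0.5]
ft_force: [-1.2, 0.2, -0.0]
grip_width: 0.0004
```

```bash
python3 w.py w3; python3 -c "
import cv2,numpy as np
a=cv2.imread('pics/w2.png')[:300];b=cv2.imread('pics/w3.png')[:300]
cv2.imwrite('pics/w23.png',np.vstack([a,b]))"
```

```text
t 3.37 pos [ 0.6047 -0.2338  0.2947] xdown [-0.001  0.001 -1.   ] jaw deg 90.1 y [-1. -0.  0.] F [-1.16  0.23 -0.02] w 0.0004
shift tool mm [-5.3  4.7 13.8] n rows 0.37119374887369844
ax total (tool x down) 0.0015
[306, 11, 12, 35, 111] [311.9  26.9] z.082 [ 0.4195 -0.1975] z.051 [ 0.4101 -0.1945] z.092 [ 0.4225 -0.1984]
[237, 53, 9, 23, 40] [240.8  64.2] z.082 [ 0.4579 -0.2789] z.051 [ 0.4517 -0.2826] z.092 [ 0.4599 -0.2777]
[0, 54, 12, 20, 177] [ 4.8 63.4] z.082 [ 0.4576 -0.5522] z.051 [ 0.4514 -0.5786] z.092 [ 0.4596 -0.5437]
[0, 104, 43, 114, 1698] [ 16.5 156.2] z.082 [ 0.5636 -0.5636] z.051 [ 0.5661 -0.5909] z.092 [ 0.5627 -0.5547]
[269, 133, 27, 17, 182] [282.8 138.6] z.082 [ 0.5417 -0.2298] z.051 [ 0.5424 -0.2295] z.092 [ 0.5415 -0.2299]
[482, 135, 32, 58, 1136] [496.8 161.7] z.082 [0.5696 0.0406] z.051 [0.5726 0.0633] z.092 [0.5686 0.0333]
[506, 135, 15, 60, 160] [512.8 164.1] z.082 [0.5726 0.0614] z.051 [0.5759 0.0858] z.092 [0.5715 0.0535]
[253, 138, 13, 25, 88] [257.6 147.1] z.082 [ 0.552  -0.2612] z.051 [ 0.5536 -0.2635] z.092 [ 0.5515 -0.2604]
[272, 144, 16, 12, 113] [27
[... 240 characters left out ...]
681 -0.2142] z.051 [ 0.571  -0.2126] z.092 [ 0.5672 -0.2148]
[541, 153, 19, 30, 461] [551.1 168.5] z.082 [0.5781 0.1114] z.051 [0.5819 0.1399] z.092 [0.5769 0.1022]
[279, 157, 11, 14, 103] [284.  162.7] z.082 [ 0.5712 -0.2282] z.051 [ 0.5744 -0.2278] z.092 [ 0.5702 -0.2283]
[263, 162, 14, 12, 101] [270.2 167.9] z.082 [ 0.5777 -0.2456] z.051 [ 0.5815 -0.2466] z.092 [ 0.5765 -0.2453]
[195, 177, 9, 12, 43] [199.3 181.5] z.082 [ 0.5954 -0.3368] z.051 [ 0.6005 -0.3453] z.092 [ 0.5937 -0.334 ]
[12, 190, 5, 13, 28] [ 14.  195.8] z.082 [ 0.6144 -0.5787] z.051 [ 0.6211 -0.6073] z.092 [ 0.6122 -0.5695]
[529, 197, 23, 9, 179] [540.  200.7] z.082 [0.62  0.107] z.051 [0.6273 0.1352] z.092 [0.6177 0.0979]
```

View pics/w23.png

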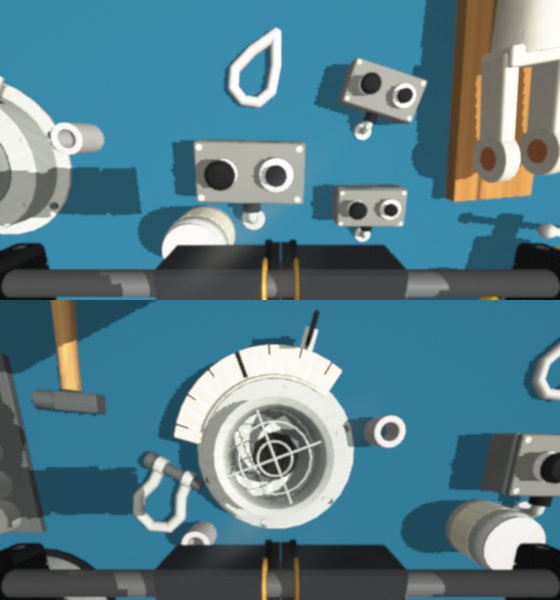

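The upper frame (big box) shows STOP at (218,175) and START at (274,174). The lower frame (port) shows the guard hub at (274,158), the long mark at (241,64) and the tab at (312,27). That puts the port axis at about (0.566,-0.2415), the mark direction at 199.8°, and the damper at about 0.26.

Request:
play_rows(
  rows="0 0 0 0 35.6 13.8 1; 0 0 0 0 35.6 13.8 1; 0 0 0 0 35.6 13.8 1; 0 0 0 0 35.6 13.8 1; 0 0 0 0 35.6 13.8 1; 0.0977 0 0 0 0 0 1; 0.0977 0 0 0 0 0 1; 0.0977 0 0 0 0 0 1",
)

```text
time: 4.08
position: [0.4263, -0.1645, 0.2952]
tool_rot: [-0.421, 0.568, 0.421, 0.568]
ft_force: [-0.5, 0.3, -0.0]
grip_width: 0.0004
```

Request:
play_rows(
  rows="0 0 0 38 0 0 1; 0 0 0 38 0 0 1; 0 0 0 38 0 0 1; 0 0 0 0 0 0 1; 0 0 0 0 0 0 1",
)

```text
time: 4.5
position: [0.4261, -0.1647, 0.1798]
tool_rot: [-0.421, 0.568, 0.424, 0.567]
ft_force: [-0.0, -0.8, 0.6]
grip_width: 0.0007
```

```bash
python3 - <<'E'
from h import *
plan((.427,-.167,.066),np.radians(73.3))
z=np.load("w3.npz"); kt=(z["K"],z["T"]); im=cv2.imread("pics/w3.png"); g=im.max(2)
m=(g<90).astype(np.uint8)
for l,(x,y,w,h),zz in (("mark",(232,48,18,34),.051),("tab",(300,0,24,50),.092)):
    s=np.zeros_like(m); s[y:y+h,x:x+w]=m[y:y+h,x:x+w]
    c=np.argwhere(s)[:,::-1].astype(np.float32); P=np.array([ray('',p,zz,kt)[:2] for p in c],np.float32)
    r=cv2.minAreaRect(P*1000); print(l,len(P),P.mean(0),r, cv2.fitLine(P,cv2.DIST_L2,0,.01,.01).ravel().round(3))
a=imaging.camera("side"); s=imaging.camera("scene")
cv2.imwrite("pics/c1.png",np.vstack([cv2.resize(a[200:300,220:353],(532,400))[:300],cv2.resize(s[120:220,185:318],(532,400))[:300]]))
E
```

```text
t 4.5 pos [ 0.4261 -0.1647  0.1798] xdown [-0.004  0.003 -1.   ] jaw deg 73.3 y [-0.96  0.29  0.  ] F [-0.03 -0.81  0.58] w 0.0007
shift tool mm [113.8  -2.1  -2.1] n rows 2.7294684130892075
ax total (tool x down) 0.0007
mark 62 [ 0.45176467 -0.282733  ] ((452.0908203125, -282.5987854003906), (28.324323654174805, 3.0832502841949463), 20.26164436340332) [ 0.938  0.346  0.452 -0.283]
tab 144 [ 0.42267272 -0.19842492] ((424.36395263671875, -198.6757354736328), (4.799120903015137, 35.81325912475586), 73.58067321777344) [ 0.953 -0.304  0.423 -0.198]
```

View pics/c1.png

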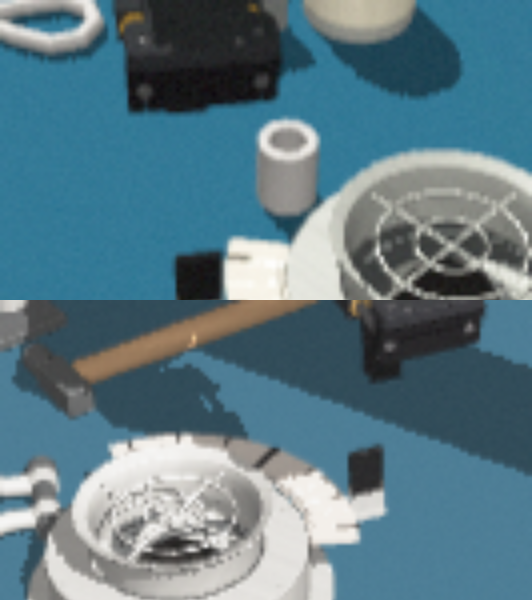

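The fingers hang above and to the +y side of the tab, clear of it. I go down beside it.

Request:
play_rows(
  rows="0 0 0 30 0 0 1; 0 0 0 30 0 0 1; 0 0 0 30 0 0 1; 0 0 0 24 0 0 1; 0 0 0 0 0 0 1; 0 0 0 0 0 0 1",
)

```text
time: 5.1
position: [0.4283, -0.1675, 0.0677]
tool_rot: [-0.422, 0.567, 0.421, 0.568]
ft_force: [-0.7, -0.2, 0.5]
grip_width: 0.0003
```

```bash
python3 - <<'E'
from h import *
plan((.4245,-.178,.066),np.radians(73.3))
a=imaging.camera("side"); s=imaging.camera("scene")
cv2.imwrite("pics/c2.png",np.vstack([cv2.resize(a[215:290,220:353],(532,300)),cv2.resize(s[120:195,185:318],(532,300))]))
E
```

```text
t 5.1 pos [ 0.4283 -0.1675  0.0677] xdown [ 0.001 -0.001 -1.   ] jaw deg 73.2 y [-0.96  0.29 -0.  ] F [-0.7  -0.24  0.47] w 0.0003
shift tool mm [  1.7   0.6 -11.2] n rows 0.27180358019033396
ax total (tool x down) -0.0011
```

View pics/c2.png

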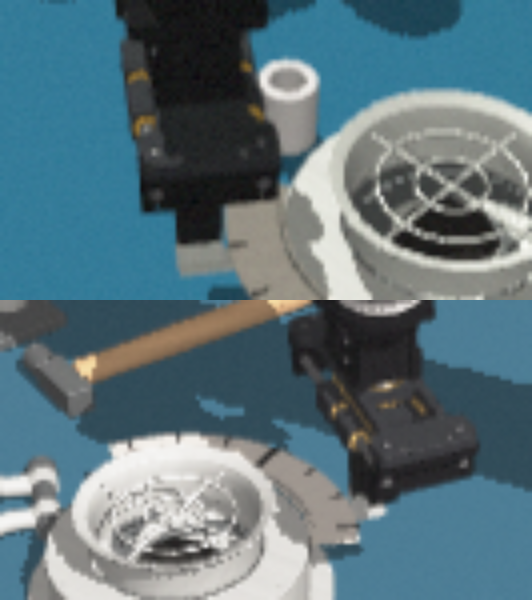

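The fingers are at tab height on the +y side, about 10 mm away from it. I start the gentle arc push.

Request:
play_rows(
  rows="0 0 0 1 0 -3 1; 0 0 0 1 0 -3 1; 0 0 0 0 0 -2 1; -0.015 0 0 0 0.3 -2.4 1; -0.015 0 0 0 0.3 -2.4 1; -0.015 0 0 0 0.3 -2.4 1; -0.015 0 0 0 0.3 -2.4 1; 0 0 0 0 0 0 1",
)

```text
time: 5.87
position: [0.421, -0.1837, 0.0645]
tool_rot: [-0.438, 0.555, 0.439, 0.555]
ft_force: [1.2, 0.1, 0.8]
grip_width: 0.0002
```

Request:
play_rows(
  rows="-0.018 0 0 0 0.3 -2.8 1; -0.018 0 0 0 0.3 -2.8 1; -0.018 0 0 0 0.3 -2.8 1; -0.018 0 0 0 0.3 -2.8 1; -0.018 0 0 0 0.3 -2.8 1; -0.018 0 0 0 0.3 -2.8 1; -0.018 0 0 0 0.3 -2.8 1; -0.018 0 0 0 0.3 -2.8 1",
)

```text
time: 6.53
position: [0.4143, -0.205, 0.0644]
tool_rot: [-0.477, 0.521, 0.478, 0.521]
ft_force: [-0.5, 3.2, 1.1]
grip_width: 0.0005
```

```bash
cat > tab.py <<'E'
from h import *
A=np.array([.566,-.2415]); 
o=readout.get_obs(); m=R.from_quat(o["tool_rot"]).as_matrix(); p=o["position"][:2]-A
j=m[:2,2]/np.linalg.norm(m[:2,2]); th=np.arctan2(j[1],j[0])-np.pi/2   # heading of blade if flat: mark at +.35
print("pos",o["position"].round(4),"yaw-90",th.round(3),"F",o["ft_force"].round(2),"radial,tang",(p@np.array([-j[1],j[0]])).round(4),(p@j).round(4),"polar",(np.arctan2(-p[1],-p[0])).round(3))
E
python3 tab.py
```

```text
pos [ 0.4143 -0.205   0.0644] yaw-90 -0.087 F [-0.47  3.24  1.11] radial,tang 0.1543 0.0232 polar -0.236
```

Contact at about 3.2 N. I continue the arc by about 0.38 rad and then look.

Request:
play_rows(
  rows="-0.018 0 0 0 0.3 -2.8 1; -0.018 0 0 0 0.3 -2.8 1; -0.018 0 0 0 0.3 -2.8 1; -0.018 0 0 0 0.3 -2.8 1; -0.018 0 0 0 0.3 -2.8 1; -0.018 0 0 0 0.3 -2.8 1; -0.018 0 0 0 0.3 -2.8 1; -0.018 0 0 0 0.3 -2.8 1",
)

```text
time: 7.2
position: [0.4116, -0.2275, 0.0644]
tool_rot: [-0.514, 0.486, 0.514, 0.486]
ft_force: [-2.3, 3.6, 0.7]
grip_width: 0.0004
```

Request:
play_rows(
  rows="-0.018 0 0 0 0.3 -2.8 1; -0.018 0 0 0 0.3 -2.8 1; -0.018 0 0 0 0.3 -2.8 1; -0.018 0 0 0 0.3 -2.8 1; -0.018 0 0 0 0.3 -2.8 1; -0.018 0 0 0 0.3 -2.8 1; -0.018 0 0 0 0.3 -2.8 1; 0 0 0 0 0 0 1",
)

```text
time: 7.87
position: [0.4126, -0.2483, 0.0646]
tool_rot: [0.544, -0.453, -0.543, -0.452]
ft_force: [-1.9, 2.0, -0.2]
grip_width: 0.0005
```

```bash
python3 tab.py; python3 - <<'E'
from h import *
a=imaging.camera("side"); s=imaging.camera("scene"); cv2.imwrite("pics/side3.png",a); cv2.imwrite("pics/scene3.png",s)
cv2.imwrite("pics/c3.png",np.vstack([cv2.resize(a[235:310,235:368],(532,300),interpolation=cv2.INTER_CUBIC),cv2.resize(s[120:195,185:318],(532,300),interpolation=cv2.INTER_CUBIC)]))
E
```

```text
pos [ 0.4126 -0.2483  0.0646] yaw-90 0.182 F [-1.86  1.97 -0.23] radial,tang 0.1521 0.0211 polar 0.044
```

View pics/c3.png

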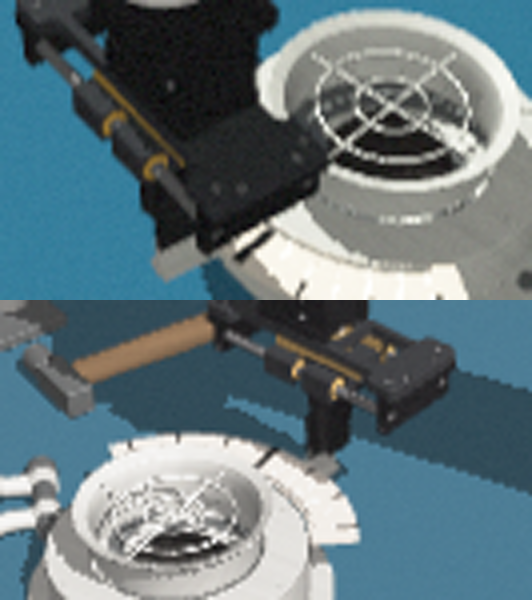

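The tab is still short of the long mark: the bar is at (325,465) and the mark at (268,456) in the lower frame. I push a further 0.12 rad or so, then back off to measure with a clear view.

Request:
play_rows(
  rows="-0.018 0 0 0 0.3 -2.8 1; -0.018 0 0 0 0.3 -2.8 1; -0.018 0 0 0 0.3 -2.8 1; -0.018 0 0 0 0.3 -2.8 1; -0.018 0 0 0 0.3 -2.8 1; -0.018 0 0 0 0.3 -2.8 1; 0 0 0 0 0 0 1; 0 0 0 0 0 0 1",
)

```text
time: 8.63
position: [0.4146, -0.265, 0.0647]
tool_rot: [0.568, -0.423, -0.566, -0.423]
ft_force: [-0.6, 1.1, 0.3]
grip_width: 0.0002
```

```bash
python3 tab.py; python3 - <<'E'
from h import *
a=imaging.camera("side"); s=imaging.camera("scene"); cv2.imwrite("pics/side4.png",a); cv2.imwrite("pics/scene4.png",s)
cv2.imwrite("pics/c4.png",np.vstack([cv2.resize(a[235:310,235:368],(532,300),interpolation=cv2.INTER_CUBIC),cv2.resize(s[120:195,185:318],(532,300),interpolation=cv2.INTER_CUBIC)]))
E
```

```text
pos [ 0.4146 -0.265   0.0647] yaw-90 0.289 F [-0.56  1.14  0.3 ] radial,tang 0.1518 0.0206 polar 0.154
```

Request:
play_rows(
  rows="0 0 0 0 0 8 1; 0 0 0 0 0 10 1; 0 0 0 -38 0 5 1; 0 0 0 -38 0 0 1; 0 0 0 -38 -10 0 1; 0 0 0 -38 -10 0 1; 0 0 0 -38 -15 0 1; 0 0 0 -38 -20 0 1",
)

```text
time: 9.4
position: [0.4588, -0.2251, 0.2934]
tool_rot: [-0.567, 0.423, 0.567, 0.423]
ft_force: [1.0, -1.0, -1.6]
grip_width: 0.0003
```

Request:
play_rows(
  rows="0 0 0 0 -38 0 1; 0 0 0 0 -38 0 1; 0 0 0 0 -38 0 1; 0 0 0 0 -30 0 1; 0 0 0 0 0 0 1; 0 0 0 0 0 0 1; 0 0 0 0 0 0 1",
)

```text
time: 9.98
position: [0.5965, -0.1845, 0.2906]
tool_rot: [-0.566, 0.423, 0.568, 0.422]
ft_force: [-0.8, 0.0, -0.2]
grip_width: 0.0002
```

```bash
python3 w.py w5 | head -8; python3 - <<'E'
import cv2,numpy as np
a=cv2.imread('pics/w5.png')[:250]; cv2.imwrite('pics/w5c.png',cv2.resize(a,None,fx=1.4,fy=1.4,interpolation=cv2.INTER_CUBIC))
E
```

```text
t 9.98 pos [ 0.5965 -0.1845  0.2906] xdown [-0.002  0.001 -1.   ] jaw deg 106.6 y [-0.96 -0.29  0.  ] F [-0.82  0.01 -0.23] w 0.0002
shift tool mm [ -9.4   6.8 -35. ] n rows 0.8843628784547585
ax total (tool x down) 0.2898
[242, 0, 8, 33, 197] [245.3  15. ] z.082 [ 0.4197 -0.2766] z.051 [ 0.4107 -0.2826] z.092 [ 0.4226 -0.2747]
[11, 14, 19, 20, 77] [15.4 22.7] z.082 [ 0.5    -0.5191] z.051 [ 0.4976 -0.5454] z.092 [ 0.5007 -0.5106]
[235, 38, 4, 27, 53] [236.6  50.9] z.082 [ 0.4571 -0.2769] z.051 [ 0.4511 -0.283 ] z.092 [ 0.459 -0.275]
[113, 110, 18, 18, 144] [121.  117.8] z.082 [ 0.567  -0.3919] z.051 [ 0.5703 -0.4076] z.092 [ 0.5659 -0.3869]
[244, 121, 34, 30, 556] [260.7 134.4] z.082 [ 0.5377 -0.226 ] z.051 [ 0.5386 -0.2278] z.092 [ 0.5375 -0.2255]
```

View pics/w5c.png

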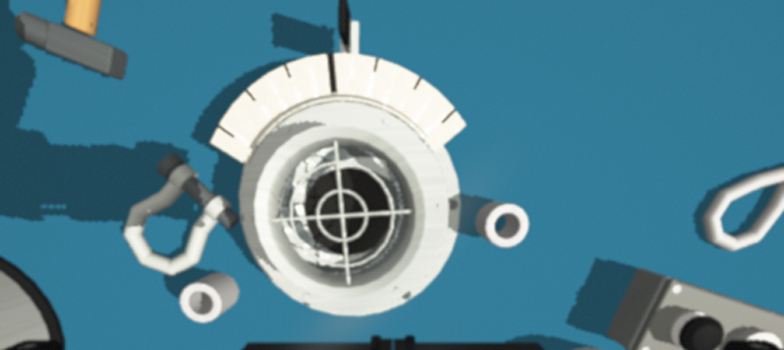

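Wrist view: the tab at (245,15) native is now just short of the long mark at (237,51). I measure the remaining angle.

```bash
cat > ang.py <<'E'
from h import *
import sys
n=sys.argv[1]; z=np.load(n+".npz"); kt=(z["K"],z["T"]); im=cv2.imread(f"pics/{n}.png"); g=im.max(2)
A=np.array([.566,-.2415]); an=lambda p: np.arctan2(-(p[1]-A[1]),-(p[0]-A[0]))
mk=(g<90).astype(np.uint8); c,l,s,ce=cv2.connectedComponentsWithStats(mk)
for i in range(1,c):
    px=np.argwhere(l==i)[:,::-1]; P=ray('',ce[i],.051,kt)[:2]
    if s[i,4]<30 or not .1<np.linalg.norm(P-A)<.2 or P[0]>.47: continue
    for zz in(.051,.092):
        Q=np.array([ray('',p,zz,kt)[:2] for p in px]); v=cv2.fitLine(Q.astype(np.float32),cv2.DIST_L2,0,.01,.01).ravel()
        print(s[i].tolist(),"z",zz,"polar",an(Q.mean(0)).round(4),"r",np.linalg.norm(Q.mean(0)-A).round(4),"linedir",np.arctan(v[1]/v[0]).round(3))
# white bar: rows above the scale plate
lever=(im.min(2)>150)
for y in range(10,40,4):
    xs=np.flatnonzero(lever[y,200:300])+200
    if len(xs): print("bar row",y,xs.min(),xs.max(),"polar at z.036",an(ray('',(xs.mean(),y),.036,kt)[:2]).round(3),"r",np.linalg.norm(ray('',(xs.mean(),y),.036,kt)[:2]-A).round(3))
E
python3 ang.py w5; python3 -c "
from h import *
plan((.418,-.262,.066))
plan((.4193,-.2826,.0655),np.pi/2+.347)"
```

```text
[242, 0, 8, 35, 226] z 0.051 polar 0.2581 r 0.1604 linedir 0.31
[242, 0, 8, 35, 226] z 0.092 polar 0.2267 r 0.1469 linedir 0.31
[233, 35, 7, 30, 72] z 0.051 polar 0.3473 r 0.1235 linedir 0.374
[233, 35, 7, 30, 72] z 0.092 polar 0.3045 r 0.1134 linedir 0.374
bar row 18 251 256 polar at z.036 0.207 r 0.163
bar row 22 250 256 polar at z.036 0.209 r 0.159
bar row 26 250 255 polar at z.036 0.212 r 0.154
bar row 30 250 255 polar at z.036 0.21 r 0.15
bar row 34 250 255 polar at z.036 0.208 r 0.145
bar row 38 230 256 polar at z.036 0.267 r 0.14
t 10.03 pos [ 0.5962 -0.1849  0.2909] xdown [-0.002  0.001 -1.   ] jaw deg 106.6 y [-0.96 -0.28  0.  ] F [-0.61 -0.13  0.52] w 0.0
shift tool mm [225.2 192.4 -23.3] n rows 7.1252472575002965
t 10.03 pos [ 0.5962 -0.1849  0.2909] xdown [-0.002  0.001 -1.   ] jaw deg 106.6 y [-0.96 -0.28  0.  ] F [-0.61 -0.13  0.52] w 0.0
shift tool mm [225.7 197.  -43.4] n rows 7.259680696768411
ax total (tool x down) -0.0581
```

Request:
play_rows(
  rows="0 0 0 0 39.4 -2.5 1; 0 0 0 0 39.4 -2.5 1; 0 0 0 0 39.4 -2.5 1; 0 0 0 0 39.4 -2.5 1; 0 0 0 0 39.4 -2.5 1; 0 0 0 0 0 0 1; 0 0 0 37 0 0 1; 0 0 0 37 0 0 1",
)

```text
time: 10.7
position: [0.4125, -0.2556, 0.2194]
tool_rot: [0.569, -0.424, -0.563, -0.423]
ft_force: [-0.1, 0.5, -0.3]
grip_width: 0.0005
```

Request:
play_rows(
  rows="0 0 0 37 0 0 1; 0 0 0 37 0 0 1; 0 0 0 37 0 0 1; 0 0 0 25 0 0 1; 0 0 0 15 0 0 1; 0 0 0 0 0 0 1; 0 0 0 0 0 0 1",
)

```text
time: 11.28
position: [0.4116, -0.2533, 0.0663]
tool_rot: [-0.566, 0.423, 0.567, 0.423]
ft_force: [-0.1, 0.2, 0.1]
grip_width: 0.0008
```

```bash
python3 tab.py;  python3 -c "
from h import *
plan((.4193,-.2826,.0655),np.pi/2+.347)"
```

```text
pos [ 0.4116 -0.2533  0.0663] yaw-90 0.288 F [-0.1   0.17  0.06] radial,tang 0.1513 0.0326 polar 0.076
t 11.28 pos [ 0.4116 -0.2533  0.0663] xdown [-0.001  0.001 -1.   ] jaw deg 106.5 y [-0.96 -0.28  0.  ] F [-0.1   0.17  0.06] w 0.0008
shift tool mm [  0.7   1.  -30.3] n rows 0.7273580519868028
ax total (tool x down) -0.059
```

Request:
play_rows(
  rows="0 0 0 0 0 -3 1; 0 0 0 0 0 -3 1; 0 0 0 0 0 -3 1; 0 0 0 0 0 -3 1; -0.01 0 0 0 0.2 -2.5 1; -0.01 0 0 0 0.2 -2.5 1; -0.01 0 0 0 0.2 -2.5 1; -0.01 0 0 0 0.2 -2.5 1",
)

```text
time: 11.95
position: [0.4177, -0.2743, 0.0666]
tool_rot: [-0.575, 0.411, 0.576, 0.411]
ft_force: [0.3, 3.2, 3.2]
grip_width: 0.0003
```

Request:
play_rows(
  rows="-0.01 0 0 0 0.2 -2.5 1; -0.01 0 0 0 0.2 -2.5 1; 0 0 0 0 0.2 -2.2 1; 0 0 0 0 0 0 1; 0 0 0 0 0 0 1",
)

```text
time: 12.37
position: [0.4201, -0.2824, 0.0663]
tool_rot: [0.58, -0.406, -0.579, -0.405]
ft_force: [-0.8, 1.6, 2.2]
grip_width: 0.0005
```

```bash
python3 tab.py;  python3 -c "
from h import *
plan((.4193,-.2826,.0655),np.pi/2+.347)"
```

```text
pos [ 0.4201 -0.2824  0.0663] yaw-90 0.349 F [-0.76  1.56  2.19] radial,tang 0.1511 0.0115 polar 0.273
t 12.37 pos [ 0.4201 -0.2824  0.0663] xdown [ 0.    -0.001 -1.   ] jaw deg 110.0 y [-0.94 -0.34 -0.  ] F [-0.76  1.56  2.19] w 0.0005
shift tool mm [0.8 0.8 0.1] n rows 0.028046813448160506
ax total (tool x down) 0.0021
```

Request:
play_rows(
  rows="0 0 0 0 0 8 1; 0 0 0 0 0 10 1; 0 0 0 -38 0 5 1; 0 0 0 -38 0 0 1; 0 0 0 -38 -10 0 1; 0 0 0 -38 -10 0 1; 0 0 0 -38 -15 0 1; 0 0 0 -38 -20 0 1",
)

```text
time: 13.03
position: [0.4624, -0.2406, 0.2951]
tool_rot: [0.579, -0.406, -0.579, -0.406]
ft_force: [0.9, -0.6, -1.0]
grip_width: 0.0006
```

Request:
play_rows(
  rows="0 0 0 0 -38 -5 1; 0 0 0 0 -38 -5 1; 0 0 0 0 -38 -5 1; 0 0 0 0 -10 -5 1; 0 0 0 0 0 0 1; 0 0 0 0 0 0 1; 0 0 0 0 0 0 1",
)

```text
time: 13.62
position: [0.585, -0.2174, 0.2926]
tool_rot: [-0.578, 0.406, 0.58, 0.405]
ft_force: [0.1, -0.3, -0.8]
grip_width: 0.0004
```

```bash
python3 w.py w6 | head -2; python3 ang.py w6; python3 - <<'E'
import cv2,numpy as np
a=cv2.imread('pics/w6.png')[0:130,160:360]; cv2.imwrite('pics/w6c.png',cv2.resize(a,None,fx=4,fy=4,interpolation=cv2.INTER_CUBIC))
E
```

```text
t 13.62 pos [ 0.585  -0.2174  0.2926] xdown [-0.002  0.001 -1.   ] jaw deg 110.0 y [-0.94 -0.34  0.  ] F [ 0.08 -0.33 -0.76] w 0.0004
shift tool mm [ -7.5 -13.2  -7.5] n rows 0.4051865077817026
[262, 17, 6, 35, 161] z 0.051 polar 0.3656 r 0.161 linedir 0.365
[262, 17, 6, 35, 161] z 0.092 polar 0.354 r 0.1493 linedir 0.365
[266, 56, 3, 26, 75] z 0.051 polar 0.3461 r 0.1212 linedir 0.344
[266, 56, 3, 26, 75] z 0.092 polar 0.3317 r 0.1135 linedir 0.344
bar row 34 268 272 polar at z.036 0.324 r 0.165
bar row 38 268 272 polar at z.036 0.324 r 0.16
```

View pics/w6c.png

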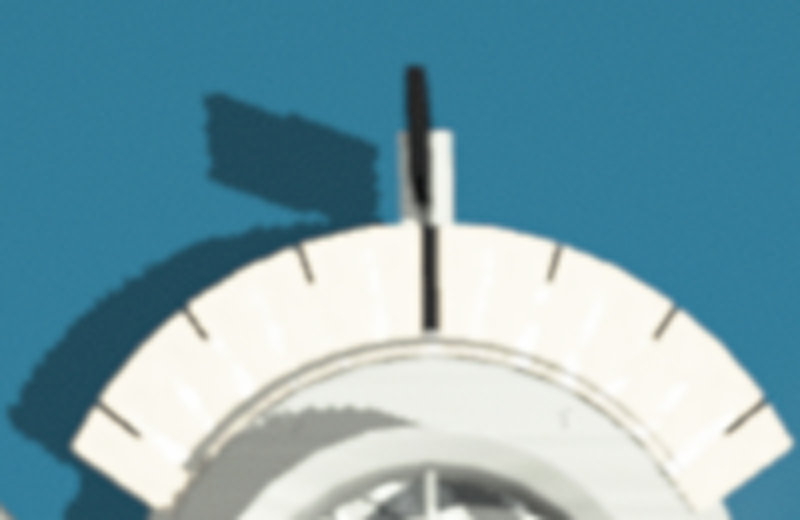

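The tab at crop (418,140) lies in line with the long mark at (430,275). Measured polar angle is 0.354 against 0.346, and the bar is centred on it too. Now I go to the start button.

Request:
play_rows(
  rows="0.1163 0 0 0 0 0 1; 0.1163 0 0 0 0 0 1; 0.1163 0 0 0 0 0 1; 0 0 0 0 0 40.5 1; 0 0 0 0 0 40.5 1; 0 0 0 0 0 40.5 1; 0 0 0 0 0 40.5 1; 0 0 0 0 0 40.5 1",
)

```text
time: 14.33
position: [0.5849, -0.0146, 0.2936]
tool_rot: [-0.499, 0.501, 0.499, 0.5]
ft_force: [0.9, 0.3, -0.5]
grip_width: 0.0007
```

Request:
play_rows(
  rows="0 0 0 0 0 40.5 1; 0 0 0 0 0 40.5 1; 0 0 0 0 0 40.5 1; 0 0 0 0 0 40.5 1; 0 0 0 0 0 40.5 1; 0 0 0 0 0 0 1; 0 0 0 0 0 0 1; 0 0 0 0 0 0 1",
)

```text
time: 15.0
position: [0.5858, 0.1861, 0.2934]
tool_rot: [-0.5, 0.5, 0.5, 0.5]
ft_force: [0.3, -0.4, 0.8]
grip_width: 0.0006
```

```bash
python3 w.py w7 | grep -v "0\.[34]"; python3 -c "
from h import *
plan((.5765,.190,.082),np.pi/2)"; grep -n x /dev/null; python3 - <<'E'
from h import *
z=np.load("w7.npz"); kt=(z["K"],z["T"]); im=cv2.imread("pics/w7.png"); m=(im.max(2)<80).astype(np.uint8)
c,l,s,ce=cv2.connectedComponentsWithStats(m)
for i in range(1,c):
    p=ray('',ce[i],.082,kt)
    if abs(p[0]-.577)<.03 and s[i,4]>50: print(s[i],ce[i].round(1),p.round(4))
E
```

```text
shift tool mm [  -6.2  -14.2 -406.1] n rows 9.745211822419696
ax total (tool x down) -0.0001
[214, 169, 29, 28, 644] [228.1 182.2] z.082 [0.5769 0.1198] z.051 [0.5822 0.1142] z.092 [0.5753 0.1216]
[438, 243, 122, 42, 1445] [530.5 260.7] z.082 [0.686  0.5312] z.051 [0.7003 0.5598] z.092 [0.6814 0.5219]
[74, 271, 27, 2, 37] [ 87.  271.3] z.082 [ 0.7023 -0.0828] z.051 [ 0.7179 -0.1052] z.092 [ 0.6972 -0.0756]
[282, 297, 120, 25, 628] [310.1 312. ] z.082 [0.767  0.2297] z.051 [0.7881 0.2333] z.092 [0.7603 0.2286]
[159, 298, 120, 25, 1277] [227.2 316.1] z.082 [0.7739 0.1092] z.051 [0.7955 0.1028] z.092 [0.767  0.1113]
[480, 395, 80, 25, 1941] [520.5 407.2] z.082 [0.9417 0.5724] z.051 [0.9772 0.6044] z.092 [0.9302 0.5621]
t 15.05 pos [0.5861 0.1855 0.2934] xdown [-0.    -0.001 -1.   ] jaw deg 89.9 y [-1.  0.  0.] F [ 0.19  0.86 -1.03] w 0.0007
shift tool mm [211.4   9.5   4.7] n rows 5.075552407547025
ax total (tool x down) -0.0014
[214 168  29  29 666] [228.1 182.2] [0.5769 0.1198 0.082 ]
[276 174  12  13  80] [280.2 178.6] [0.5723 0.1864 0.082 ]
```

The start button is at about (0.5765, 0.191), which fits 72 mm from the stop button at y = 0.120. I go down over it.

Request:
play_rows(
  rows="0 0 0 0 9.5 5.5 1; 0 0 0 35 0 0 1; 0 0 0 35 0 0 1; 0 0 0 35 0 0 1; 0 0 0 35 0 0 1; 0 0 0 35 0 0 1; 0 0 0 0 0 0 1; 0 0 0 0 0 0 1",
)

```text
time: 15.72
position: [0.5753, 0.1913, 0.117]
tool_rot: [-0.498, 0.502, 0.501, 0.499]
ft_force: [1.3, 0.2, 0.5]
grip_width: 0.0003
```

```bash
python3 - <<'E'
from h import *
plan((.5765,.191,.082),np.pi/2)
a=imaging.camera("side"); s=imaging.camera("scene"); cv2.imwrite("pics/side8.png",a); cv2.imwrite("pics/scene8.png",s)
cv2.imwrite("pics/c8.png",np.hstack([cv2.resize(a[150:220,230:310],(400,350),interpolation=cv2.INTER_CUBIC),cv2.resize(s[215:285,280:360],(400,350),interpolation=cv2.INTER_CUBIC)]))
E
```

```text
t 15.72 pos [0.5753 0.1913 0.117 ] xdown [-0.005 -0.001 -1.   ] jaw deg 89.9 y [-1.    0.    0.01] F [1.27 0.16 0.48] w 0.0003
shift tool mm [35.  -1.4 -0.2] n rows 0.839448203275897
ax total (tool x down) -0.0019
```

View pics/c8.png

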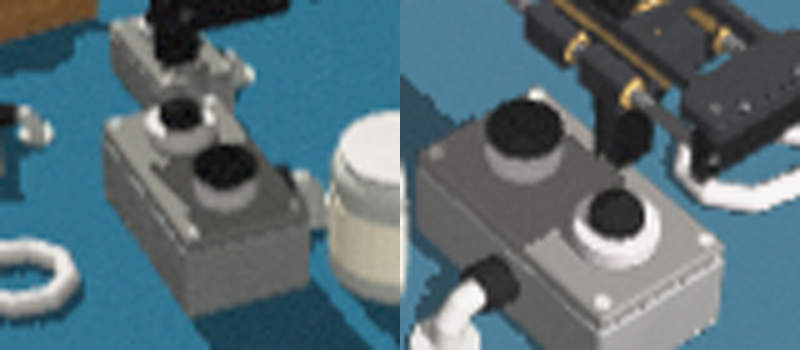

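The fingers stand above the START button, and STOP is clear. I press slowly.

Request:
play_rows(
  rows="0 0 0 12 -1 0 1; 0 0 0 12 0 0 1; 0 0 0 6 0 0 1; 0 0 0 3 0 0 1; 0 0 0 2 0 0 1; 0 0 0 2 0 0 1; 0 0 0 2 0 0 1; 0 0 0 0 0 0 1",
)

```text
time: 16.48
position: [0.5776, 0.1926, 0.0793]
tool_rot: [-0.5, 0.5, 0.5, 0.5]
ft_force: [-1.9, -0.6, 3.2]
grip_width: 0.0001
```

Request:
play_rows(
  rows="0 0 0 1.5 0 0 1; 0 0 0 1.5 0 0 1; 0 0 0 1 0 0 1; 0 0 0 0 0 0 1; 0 0 0 0 0 0 1",
)

```text
time: 16.9
position: [0.5778, 0.1926, 0.0764]
tool_rot: [-0.5, 0.5, 0.5, 0.5]
ft_force: [-4.3, -1.5, 9.3]
grip_width: 0.0004
```

The force of 9.3 N is above the 5 N at full travel and z is 0.0764, so the button is at its bottom. I add a little, hold, and then lift straight up.

Request:
play_rows(
  rows="0 0 0 0.7 0 0 1; 0 0 0 0 0 0 1; 0 0 0 0 0 0 1; 0 0 0 -5 0 0 1; 0 0 0 -15 0 0 1; 0 0 0 -35 0 0 1; 0 0 0 -40 0 0 1; 0 0 0 -40 0 0 1",
)

```text
time: 17.57
position: [0.5779, 0.1925, 0.2101]
tool_rot: [-0.5, 0.5, 0.5, 0.5]
ft_force: [0.3, 0.4, 0.3]
grip_width: 0.0001
```

Request:
play_rows(
  rows="0 0 0 -40 0 0 1; 0 0 0 -35 0 0 1; 0 0 0 0 0 0 1; 0 0 0 0 0 0 1; 0 0 0 0 0 0 1",
)

```text
time: 17.98
position: [0.5777, 0.1925, 0.284]
tool_rot: [-0.5, 0.5, 0.5, 0.5]
ft_force: [-0.6, 0.1, -1.2]
grip_width: 0.0
```

```bash
python3 - <<'E'
from h import *
o=readout.get_obs(); print(o["time"],o["position"],o["ft_force"])
a=imaging.camera("side"); s=imaging.camera("scene"); cv2.imwrite("pics/side9.png",a); cv2.imwrite("pics/scene9.png",s)
cv2.imwrite("pics/c9.png",np.vstack([np.hstack([cv2.resize(a[150:220,230:310],(400,300)),cv2.resize(s[215:285,280:360],(400,300))]),np.hstack([cv2.resize(a[230:320,250:370],(400,300)),cv2.resize(s[145:220,185:285],(400,300))])]))
E
```

```text
17.9833 [0.57770456 0.19252264 0.28401798] [-0.56542884  0.13301586 -1.20215994]
```

View pics/c9.png

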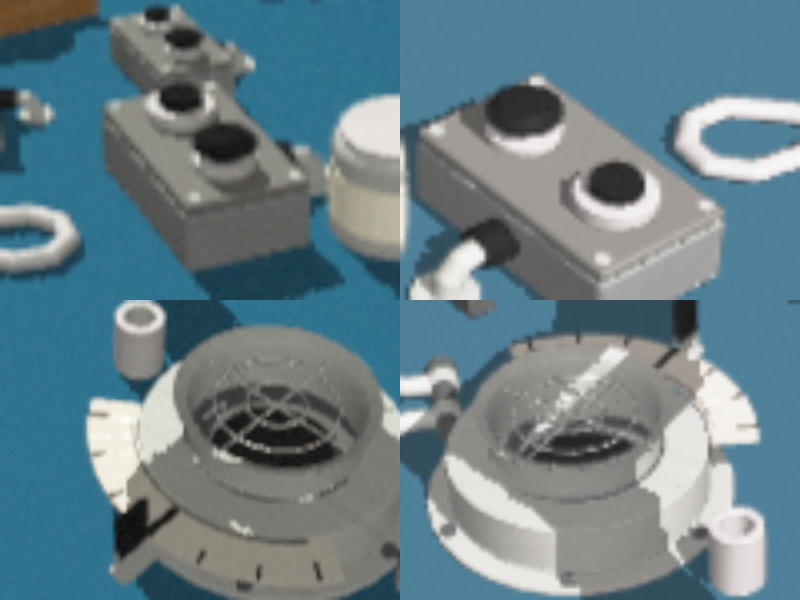

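Both buttons are up: START is at (616,183) and STOP at (526,108) in the upper right panel. The tab is in line with the long mark, at (130,530) and (160,522) in the lower left. The arm is clear, so I hand in.

```bash
python3 -c "
from rig import robot
print(robot.hand_in())"
```

```text
the job is handed in; nothing more can be done
None
```

I set the damper lever on the long middle mark, then pressed START right down once and let it come back up. The job was handed in at about 18 s of robot time; the interface gives no verdict.

- **Lever:** I pushed the tab in two strokes with the closed fingers. At every reading the wrist force was about 4 N or less. From above, the blade then measured about 0.01 rad off the mark, against the 0.05 rad allowed.
- **START:** The button went down about 5.6 mm and the force read 9.3 N, so it was at its bottom stop. I pressed only after the lever check.
- **Last pictures:** Both buttons look up, the tab is still in line with the mark, and the arm was clear at z = 0.28 m. The sleeve beside the port, the thimble and the tin, as far as the crops show them, look in place. I did not measure any of the other things' positions.

Two checks disagreed:
- **Fingertip thickness:** I took the closed fingertips to be thicker than they are, so the first push stopped about 0.12 rad short and the second corrected it.
- **START position:** The estimates spread by up to 10 mm. One later wrist reading was partial, probably from glare, so I used the earlier one, which fits the 72 mm spacing from STOP.

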